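# Fold back the bay gate and file a tape roll

## Task

Push the orange post on the fold of the little blue gate so that both panels fold fully back against their stop, clear of the tape bay's mouth. Then slide the black tape roll along the bench through the mouth and into the lane, until it lies flat in line against the brown roll at the back. Leave the gate folded back and do not disturb the other things on the bench.

Things in the scene. Friction and masses are not known exactly. Their poses are not given: they have to be found in the camera images.
- tape_bay: Fixed open-topped bay for tape rolls: plywood walls 45 mm high, bench as floor. Origin on the bench at the middle of its 180 mm wide mouth (y -90 to 90 mm); +x points into the bay (roughly to the robot's right), +y across the mouth, roughly away from the robot. Two jambs 52 mm high stand at the mouth. A dark floor track crosses it flush: rolls slide over it.
- lane_end (a point): Point on the bench at the middle of the back stop's inner face, x = 225 mm in the bay's frame. Behind the mouth the walls narrow over the first 60 mm to a straight lane 130 mm wide (y -65 to 65 mm) that ends here.
- gate (a joint): Angle q (rad) of the blue folding gate's first panel: 0 shut, flat across the mouth; 1.45 stop, folded fully back. Two linked panels, each 90 mm long, 7 mm thick, 52 mm high, move as one: the free end of the second runs along the mouth line to y = 90 - 180 cos q mm. Starts ajar, 0.4 to 0.8; moves with 1 to 3 N at the fold and stays where left.
- gate_pivot (a point): Pivot axis of the gate's first panel, on the bench at x = 0, y = 90 mm in the bay's frame. The fold hinge circles it at 90 mm radius, out of the bay: at angle q it is at x = -90 sin q, y = 90 - 90 cos q mm in the bay's frame.
- fold_post (a point): Centre of the top end of the orange upright post on the fold hinge: round, 13 mm in diameter, from 53 to 88 mm above the bench, so 35 mm of it stands above the panels. Pushing it swings the fold and both panels.
- roll_black: Black roll of packing tape lying flat, 94 mm in diameter, 48 mm high, about 0.2 kg; origin at the centre of its underside. Starts outside the bay, its centre 165 to 230 mm before the mouth. Solid, too wide for most grippers; it slides when pushed on its side at mid height or lower.
- roll_brown: Brown roll of packing tape lying flat at the back of the lane, 106 mm in diameter, 48 mm high, about 0.2 kg, loose; origin at the centre of its underside. When the two rolls touch, their centres are 100 mm apart.
- stapler: Bystander: red office stapler, 32 x 136 x 43 mm; origin at the centre of its underside. To be left alone.
- scissors: Bystander: red-handled scissors lying flat, 162 x 69 x 7 mm; origin at the centre of its underside. To be left alone.
- ink_pad: Bystander: closed blue ink-pad tin, 74 x 110 x 17 mm; origin at the centre of its underside. To be left alone.
- rubber_stamp: Bystander: brown wooden rubber stamp standing upright, 73 mm tall; origin at the centre of its underside. To be left alone.
- torch: Bystander: grey pocket torch, 37 x 124 x 37 mm; origin at the centre of its underside. To be left alone.
- padlock: Bystander: brass padlock lying flat, 60 x 42 x 14 mm; origin at the centre of its underside. To be left alone.
There are look-alikes about, which are no part of the job. There is more than one size of the roll_black; the job needs the largest.

How it is judged:
By the outcome, as a careful person would: the job done as asked, in the order asked, and still so for the second after the job is handed in, with the robot touching nothing.
It also fails if it takes over 58 s, if anything falls off the work surface, if the arm or the gripper's body presses on something with over 40 N, if the wrist force passes 120 N, or if a joint passes its speed limit or range.

## Robot

A 6-joint arm with a two-finger parallel gripper is mounted at the origin on a cart in front of the work surface, level with it; the furniture and walls round the work are solid. World frame = base frame: x ahead of the robot, y to its left, z up, the work surface at z = 0. Lengths are in m, angles in rad, forces in N, time in s.
With the tool pointing down it reaches from about 0.35 to 0.85 m from the base axis. Payload 8.1 kg.
Tool frame: the origin (TCP) lies on the centre line of the jaws, within the pads' length; the fingertips stand 11 mm ahead of it and the grasp point (between the pads) lies 8 mm behind it (tip_reach is the z of the fingertips in the tool frame, in m); z points along the fingers, y is the direction in which the jaws open and shut (so a half turn about z gives the same grasp; the last joint's range is limited). The gripper opens to 93 mm and grips with 3 to 60 N. Pads are 15 mm wide; open, the fingers measure 128 mm over their backs; the gripper's body (75 mm by 188 mm) begins 65 mm behind the grasp point.
Start: joints at [1.115, 0.13, 1.488, -0, 1.523, -0.085], TCP at [0.217, 0.559, 0.23] pointing down, gripper open.
Joint ranges: [-2.96, 2.96], [-0.89, 2.26], [0.02, 2.5], [-1.34, 4.48], [0, 2.73], [-2.66, 2.66]. Speed limits (rad/s): [2.39, 2.39, 2.79, 3.14, 3.14, 3.14].

## Interface

Orientations are given as a rotation vector (axis times angle).
In Python, from plant import read_state, read_camera, camera_params, close_job, silhouettes, tip_of, tip_reach gives the robot as it stands.
- The arm moves only by the shell command python3 -m creep 'ROWS' [FORCE]. ROWS is JSON, a list of rows, each a list of 5 numbers: the shift along the tool's x, y, z in m, then the turn about the tool's z in rad, then the closure in counts, from 0 (fully open) to 255 (shut). In form: [[dx, dy, dz, twist, gripper], ...]. A call has 1 to 12 rows; each row shifts and turns the commanded pose from where the row before left it, along the tool's axes as they then stand; what a row does not reach is not made up. A row lasts 1/12 s, in which the tool goes at most 41.7 mm and 7.16 degrees, less where a joint would pass 70% of its speed; a pose out of reach is approached as far as the arm can. A call is refused whole if a number of a shift passes 0.0417 or a number of a turn 0.125, either way. A call with a gripper value outside its range is refused whole. The fingers move at their own pace and stop on an object; FORCE is the grip in N (left out, the last holds). Time passes only in rows, so rows that do not move let the fingers close. It gives the time, the measured TCP pose, the force and the opening at its end, in the units of the state.
- read_state(): the state, without advancing time (a new reading comes with each control period).
- read_camera(name): name is "scene" or "top"; returns the picture (400x640x3 uint8, red, green, blue); there is no depth.
- camera_params(name): a dict with "fov_y" (degrees; the focal length in pixels is half the picture's height over the tangent of half this angle, whatever the lens; pixels are square), "cx", "cy" (the principal point, pixels), "k1" (the pictures are not rectified: a ray, as slopes to the right and down, at radius r is drawn at 1 + k1 r^2 times it, then the intrinsics apply), "position" and "rotation" of the camera in the world. Camera axes: x right, y down, z forward; pixel columns grow to the right and rows downward; lengths in m; the calibration is good to about 2 mm. A picture is of the moment at which its call begins. camera_params takes no time and is no camera call.
- close_job(): hands the job in, once; it reports no verdict.
Trained networks look in the newest picture that a camera, given by its name, has taken for a name from the list of things; names that differ only in an ending like _2 or _b are one class to them, and where a whole thing is asked for, a point or a joint stands for the part that bears it (a point fixed in the world has none). Each returns a list of dicts, best first, with "confidence" (0 to 1); they miss things now and then, are a little off and sometimes report something else, mostly with a low value. They report only what shows in the picture. A call takes as long as a camera call. They do not tell look-alikes from the thing itself.
- silhouettes(camera, query): "region" (400x640 bool, what is visible of it) and "pixel" ([column, row] in pixels, amid what is visible of it).
- tip_of(camera, query): "pixel" ([column, row] in pixels: a listed point, or the origin of a listed thing).
The state is a dict: "t": time; "q": joint angles; "dq": joint speeds; "joint_torque": joint torques, N m; "tool_pos": TCP position; "orientation": TCP orientation; "force": force on the tool from outside, world axes, zero at the start; "wrist_torque": the same for the moment, N m; "opening": finger opening in m.
Only numpy, scipy, OpenCV 4.12 (cv2) and the standard library are available. Lean on these libraries where they do the work, as an engineer would, in place of code of your own. Each camera call takes 0.05 s, during which the arm holds its last target.

## Working session

There is one attempt and no reset: what is moved stays moved. The work goes in short steps, Python scripts to look and compute and a shell command to move; the robot and the scene stay as the last step left them, time stands still between calls to the robot, and variables do not carry over. Pictures are saved under pics/ and viewed, and the job is handed in when it is done.

```bash
ls; mkdir -p pics; cat > h.py <<'E'
import numpy as np, cv2
from plant import *
def K(n):
    p=camera_params(n); f=200/np.tan(np.radians(p['fov_y'])/2)
    return p,f
def ray(n,px):
    p,f=K(n); d=np.array([(px[0]-p['cx'])/f,(px[1]-p['cy'])/f]); u=d.copy()
    for _ in range(30): u=d/(1+p['k1']*(u@u))
    R=np.array(p['rotation']); 
    if R.shape!=(3,3): R=cv2.Rodrigues(R.astype(float))[0]
    return np.array(p['position']),R@np.array([u[0],u[1],1])
def at(n,px,z):
    o,d=ray(n,px); return o+d*(z-o[2])/d[2]
def proj(n,P):
    p,f=K(n); R=np.array(p['rotation'])
    if R.shape!=(3,3): R=cv2.Rodrigues(R.astype(float))[0]
    c=R.T@(np.array(P)-np.array(p['position'])); u=c[:2]/c[2]; u=u*(1+p['k1']*(u@u))
    return u*f+[p['cx'],p['cy']]
def save(n,fn):
    im=read_camera(n); cv2.imwrite('pics/'+fn,im[:,:,::-1]); return im
E
python3 - <<'E'
from h import *
for n in('top','scene'):
    save(n,n+'0.png'); print(camera_params(n))
print(read_state()); print(tip_reach)
for n in('top','scene'):
    for q in ['roll_black','roll_brown','fold_post','gate_pivot','lane_end','tape_bay']:
        for r in tip_of(n,q)[:4]: 
            z=0.088 if q=='fold_post' else 0
            print(n,q,np.round(r['pixel'],1),round(r['confidence'],2),np.round(at(n,r['pixel'],z),3))
E
```

```text
pics
{'fov_y': 54.574333188097036, 'cx': 322.9453840238866, 'cy': 195.78560076612305, 'k1': -0.062050335621770356, 'position': array([ 0.35514475, -0.00857395,  1.43868415]), 'rotation': array([-2.10112918,  2.15818661, -0.14724059])}
{'fov_y': 57.10965421789569, 'cx': 313.53651988454413, 'cy': 198.3265902447313, 'k1': -0.03099126027459091, 'position': array([-0.00370899, -0.55628121,  1.07105209]), 'rotation': array([-2.30195864,  0.97934073, -0.34221791])}
{'t': 0.1, 'q': array([ 1.11461122e+00,  1.31118848e-01,  1.48918566e+00, -2.40871400e-06,
        1.52296368e+00, -8.53974411e-02]), 'dq': array([-0.00032693, -0.00083979, -0.00140776,  0.00027897, -0.00144577,
       -0.00098153]), 'joint_torque': array([ 9.05145516e-04, -5.61328089e+01, -4.93106782e+01,  7.70633435e-02,
        2.87664053e-02, -6.57168084e-05]), 'tool_pos': array([0.21717046, 0.55878958, 0.22866409]), 'orientation': array([-5.79018627e-01, -3.08731827e+00,  2.53665612e-03]), 'force': array([ 0.23973352,  0.33987303, -0.39942745]), 'wrist_torque': array([ 0.01386306, -0.01966726, -0.01491797]), 'opening': 0.093
[... 379 characters left out ...]
0.83 [ 0.571 -0.03   0.   ]
top lane_end [398.6 223.2] 0.87 [ 0.474 -0.261  0.   ]
top lane_end [450.9 224. ] 0.3 [ 0.465 -0.455  0.   ]
top tape_bay [333.9 218.9] 0.95 [ 0.497 -0.021  0.   ]
scene roll_black [301.9 185.1] 0.8 [0.626 0.112 0.   ]
scene roll_black [342.5 181.6] 0.75 [0.748 0.011 0.   ]
scene roll_black [268.7 196.1] 0.6 [0.502 0.163 0.   ]
scene roll_black [242.6 214.5] 0.56 [0.38  0.167 0.   ]
scene roll_brown [337.9 257.5] 0.78 [ 0.486 -0.197  0.   ]
scene fold_post [296.1 202.7] 0.69 [0.505 0.016 0.088]
scene gate_pivot [320.4 214.2] 0.84 [ 0.575 -0.034  0.   ]
scene lane_end [349.6 268.6] 0.94 [ 0.482 -0.251  0.   ]
scene tape_bay [303.3 226.4] 0.69 [ 0.495 -0.027  0.   ]
```

View pics/top0.png

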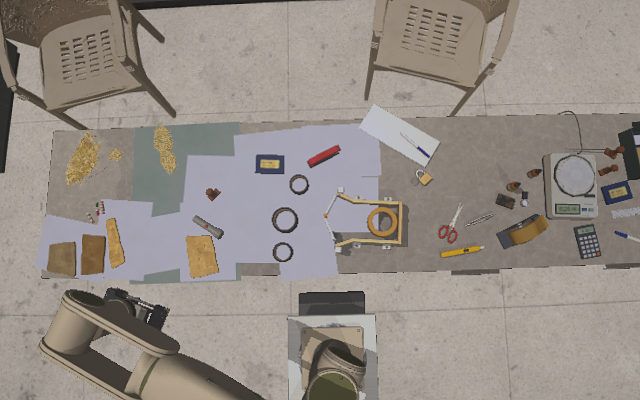

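View pics/scene0.png

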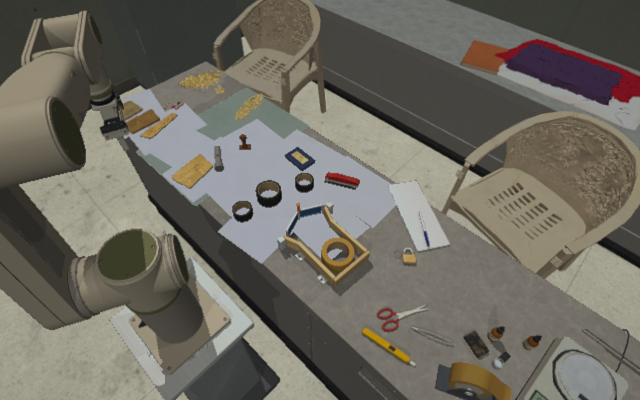

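```bash
python3 - <<'E'
import cv2
a=cv2.imread('pics/top0.png')[130:290,230:430]
cv2.imwrite('pics/top0c.png',cv2.resize(a,(750,600),interpolation=2))
a=cv2.imread('pics/scene0.png')[150:300,200:400]
cv2.imwrite('pics/scene0c.png',cv2.resize(a,(800,600),interpolation=2))
E
```

```text
(no output)
```

View pics/top0c.png

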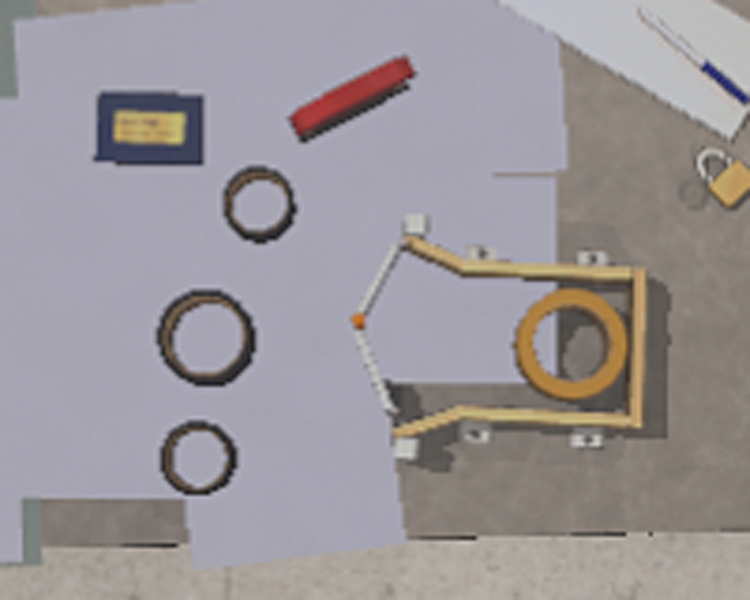

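View pics/scene0c.png

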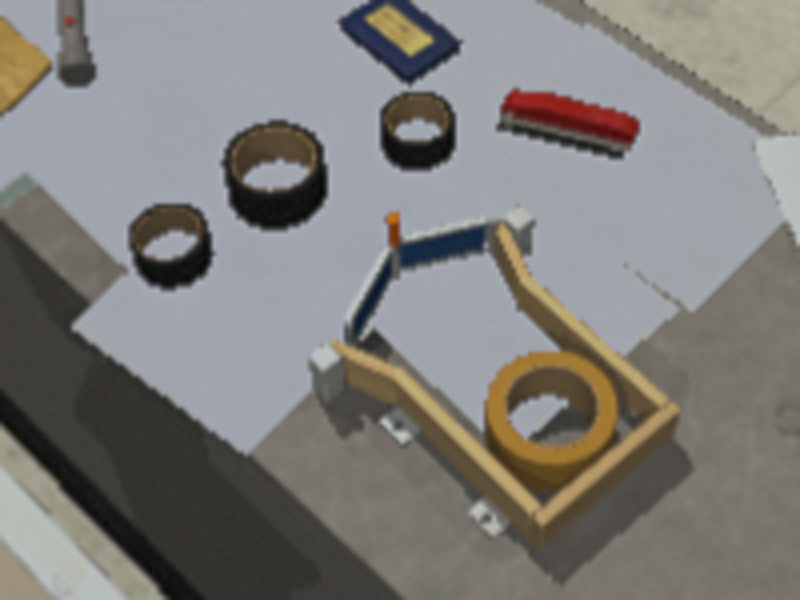

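The black roll has three candidates in the top view: (298,184), (285,220) and (283,252). The middle one is clearly the widest and lies in line with the mouth. The next step is to measure it, the bay and the post.

```bash
python3 - <<'E'
from h import *
for n in('top','scene'):
    im=read_camera(n); hsv=cv2.cvtColor(im,cv2.COLOR_RGB2HSV)
    for q in('roll_black','roll_brown'):
        for s in silhouettes(n,q)[:4]:
            m=s['region'].astype(np.uint8); c=max(cv2.findContours(m,0,2)[0],key=cv2.contourArea)
            W=np.array([at(n,p[0],0.048)[:2] for p in c],np.float32)
            (x,y),r=cv2.minEnclosingCircle(W)
            print(n,q,np.round(s['pixel']),round(s['confidence'],2),'encl top-plane',round(x,3),round(y,3),'d',round(2*r,3), m.sum())
    m=((hsv[...,0]<13)&(hsv[...,1]>150)&(hsv[...,2]>120)).astype(np.uint8)
    k,l,st,ce=cv2.connectedComponentsWithStats(m)
    for i in range(1,k):
        if 250<ce[i][0]<400 and 180<ce[i][1]<240: print(n,'orange',st[i],ce[i],at(n,ce[i],.07))
    for q in['tape_bay','fold_post']:
        for s in tip_of(n,q)[:2]: print(n,q,s['pixel'],s['confidence'])
    # overlay bay model hypotheses
E
```

```text
top roll_black [293. 220.] 0.83 encl top-plane 0.495 0.158 d 0.1 337
top roll_black [293. 182.] 0.61 encl top-plane 0.623 0.106 d 0.074 164
top roll_black [277. 248.] 0.55 encl top-plane 0.382 0.166 d 0.071 122
top roll_brown [386. 218.] 0.64 encl top-plane 0.478 -0.191 d 0.11 445
top orange [326 216   1   1   1] [326. 216.] [0.50082456 0.00723248 0.07      ]
top tape_bay [334.3, 222.5] 0.87
top tape_bay [454.0, 222.3] 0.74
top fold_post [451.7, 224.4] 0.67
top fold_post [328.4, 214.0] 0.66
scene roll_black [303. 183.] 0.63 encl top-plane 0.614 0.085 d 0.104 365
scene roll_black [265. 194.] 0.61 encl top-plane 0.49 0.139 d 0.129 574
scene roll_black [242. 209.] 0.53 encl top-plane 0.371 0.149 d 0.094 336
scene roll_brown [337. 246.] 0.57 encl top-plane 0.47 -0.203 d 0.129 723
scene orange [299 204   1   2   2] [299.  204.5] [0.51617111 0.01333024 0.07      ]
scene orange [298 210   1   1   1] [298. 210.] [ 0.4972471  -0.00097443  0.07      ]
scene tape_bay [303.8, 224.9] 0.89
scene fold_post [297.1, 207.5] 0.66
```

```bash
cat > ov.py <<'E'
from h import *
def bay(P,O,th):
    P=np.array(P,float); c,s=np.cos(th),np.sin(th)
    return np.array([O[0]+c*P[0]-s*P[1],O[1]+s*P[0]+c*P[1],P[2]])
def overlay(src,n,O,th,q,crop,fn,sc=4):
    im=cv2.imread('pics/'+src); x0,x1,y0,y1=crop
    a=cv2.resize(im[y0:y1,x0:x1],None,fx=sc,fy=sc,interpolation=2)
    def L(A,B,col):
        p=[tuple(np.round((proj(n,bay(X,O,th))-[x0,y0]+.5)*sc).astype(int).tolist()) for X in(A,B)]
        cv2.line(a,p[0],p[1],col,1)
    z=.045
    pts=[(0,-.09,z),(.06,-.065,z),(.225,-.065,z),(.225,.065,z),(.06,.065,z),(0,.09,z)]
    for A,B in zip(pts,pts[1:]): L(A,B,(0,0,255))
    z=.052;F=(-.09*np.sin(q),.09-.09*np.cos(q))
    L((0,.09,z),(*F,z),(0,255,0));L((*F,z),(0,.09-.18*np.cos(q),z),(0,255,0));L((*F,.053),(*F,.088),(255,0,255))
    cv2.imwrite('pics/'+fn,a)
E
python3 - <<'E'
from ov import *
O=(.489,-.024);th=np.arctan2(-.23,-.013)
overlay('top0.png','top',O,th,.5,(250,430,160,280),'ov1.png'); overlay('scene0.png','scene',O,th,.5,(230,400,180,300),'ov2.png')
E
```

```text
(no output)
```

View pics/ov1.png

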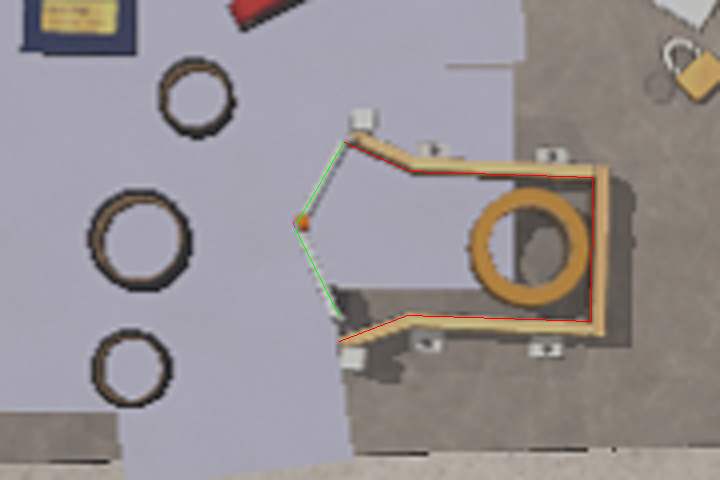

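View pics/ov2.png

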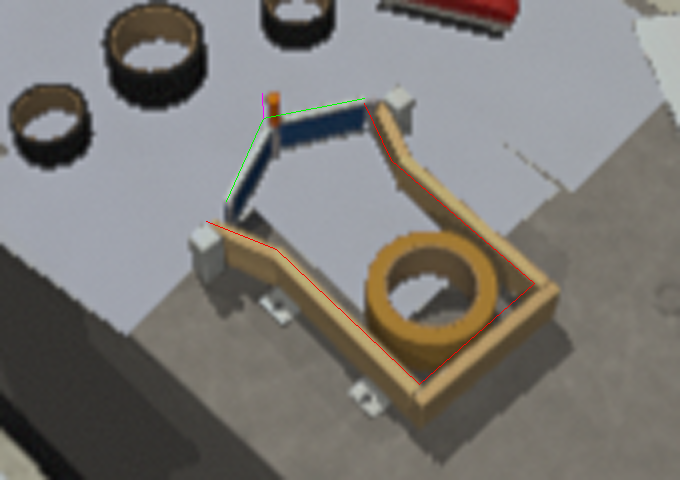

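```bash
python3 - <<'E'
from ov import *
O=(.489,-.028);th=np.arctan2(-.23,-.012)
overlay('top0.png','top',O,th,.47,(250,430,160,280),'ov3.png'); overlay('scene0.png','scene',O,th,.47,(230,400,180,300),'ov4.png')
for q in np.linspace(.47,1.45,5): print(q,bay((-.09*np.sin(q),.09-.09*np.cos(q),0),O,th))
c,s=np.cos(th),np.sin(th)
for R in [(.489,.157),(.48,-.191)]:
  d=np.array(R)-O; print('bay',d@[c,s],d@[-s,c])
print(th, cv2.Rodrigues(read_state()['orientation'])[0].round(3))
E
```

```text
0.47 [0.50086931 0.01219594 0.        ]
0.715 [0.51408604 0.02977699 0.        ]
0.96 [0.53117248 0.04362722 0.        ]
1.205 [0.55110813 0.05291942 0.        ]
1.45 [0.57270234 0.05709861 0.        ]
bay -0.1847487170587868 -0.009639063498719309
bay 0.16324752676794985 -0.0004949789364207314
-1.6229229758405428 [[-0.932  0.362 -0.   ]
 [ 0.362  0.932  0.   ]
 [ 0.     0.    -1.   ]]
```

View pics/ov3.png

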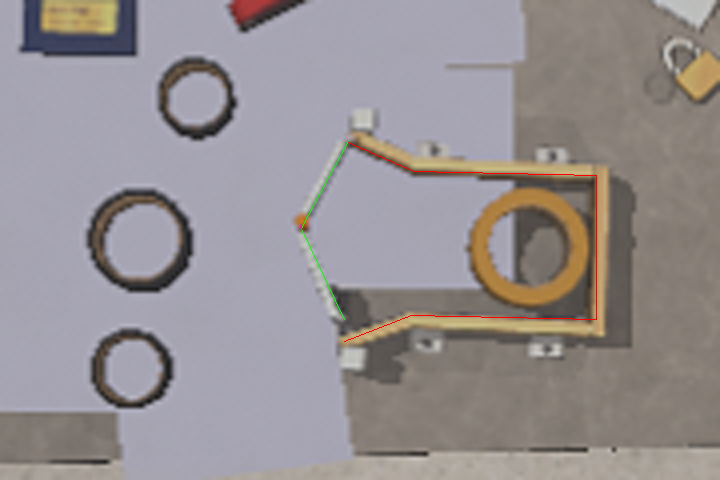

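View pics/ov4.png

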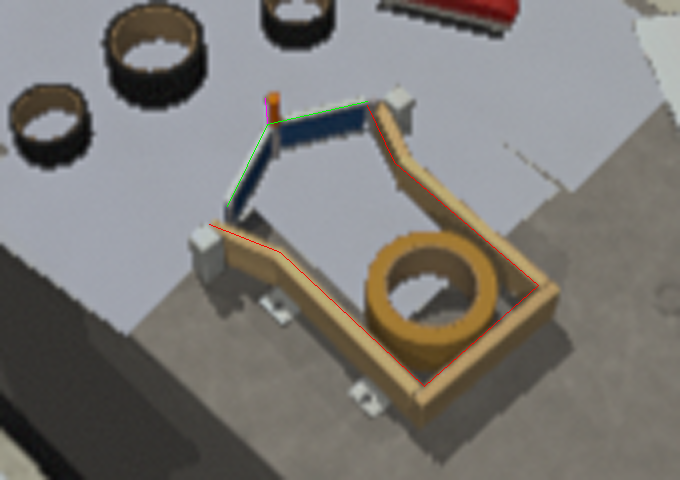

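```bash
python3 -m creep '[[-0.0258,-0.0224,0,0,159],[-0.0258,-0.0224,0,0,159],[-0.0258,-0.0224,0,0,159],[-0.0258,-0.0224,0,0,159],[-0.0258,-0.0224,0,0,159],[-0.0258,-0.0224,0,0,159],[-0.0258,-0.0224,0,0,159],[-0.0258,-0.0224,0,0,159],[-0.0258,-0.0224,0,0,159],[-0.0258,-0.0224,0,0,159],[-0.0258,-0.0224,0,0,159],[-0.0258,-0.0224,0,0,159]]' 20
cat > st.py <<'E'
import sys
from h import *
s=read_state();R=cv2.Rodrigues(s['orientation'])[0]
print('t',s['t'],'pos',s['tool_pos'].round(4),'yaw of tool y',round(np.degrees(np.arctan2(R[1,1],R[0,1])),1),'tilt',R[:,2].round(3),'F',s['force'].round(1),'open',round(s['opening'],4),'q',s['q'].round(2))
if len(sys.argv)>3:
    g=np.array([float(v) for v in sys.argv[1:4]]);print('tool delta',(R.T@(g-s['tool_pos'])).round(4))
E
python3 st.py .504 .014 .229
```

```text
t: 2.2
tool_pos: [0.4091, 0.195, 0.2299]
orientation: [0.579, 3.087, 0.001]
force: [0.3, 0.9, 0.3]
opening: 0.0351
t 2.2 pos [0.4091 0.195  0.2299] yaw of tool y 68.8 tilt [ 0.001  0.    -1.   ] F [0.3 0.9 0.3] open 0.0351 q [ 0.33 -0.28  1.88  0.    1.54 -0.87]
tool delta [-0.1541 -0.1343  0.001 ]
```

```bash
python3 -m creep '[[-0.0257,-0.0224,0,0,159],[-0.0257,-0.0224,0,0,159],[-0.0257,-0.0224,0,0,159],[-0.0257,-0.0224,0,0,159],[-0.0257,-0.0224,0,0,159],[-0.0257,-0.0224,0,0,159],[0,0,0.03,0.077,159],[0,0,0.03,0.077,159],[0,0,0.03,0,159],[0,0,0.02,0,159],[0,0,0,0,159]]'
python3 st.py .504 .014 .073
python3 - <<'E'
from h import *
for n in('top','scene'):
    im=save(n,n+'1.png')
    x0,y0=(290,180) if n=='top' else (250,130)
    cv2.imwrite('pics/c1'+n+'.png',cv2.resize(im[y0:y0+80+40,x0:x0+130,::-1],None,fx=5,fy=5,interpolation=2))
E
```

```text
t: 3.12
tool_pos: [0.5, 0.0154, 0.1145]
orientation: [-0.813, -3.026, 0.003]
force: [-1.8, -0.6, -0.4]
opening: 0.035
t 3.1167 pos [0.5    0.0154 0.1145] yaw of tool y 59.9 tilt [-0.008  0.001 -1.   ] F [-1.8 -0.6 -0.4] open 0.035 q [-0.07 -0.05  1.88 -0.    1.31 -1.12]
tool delta [-0.0045  0.0009  0.0414]
```

View pics/c1scene.png

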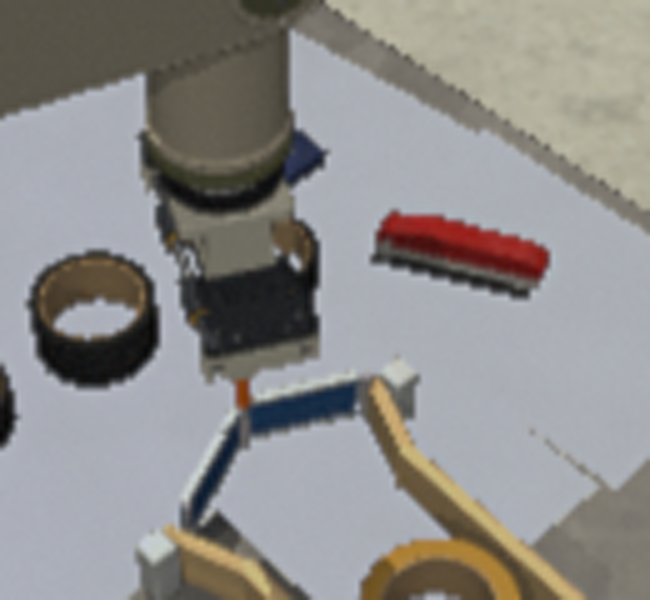

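View pics/c1top.png

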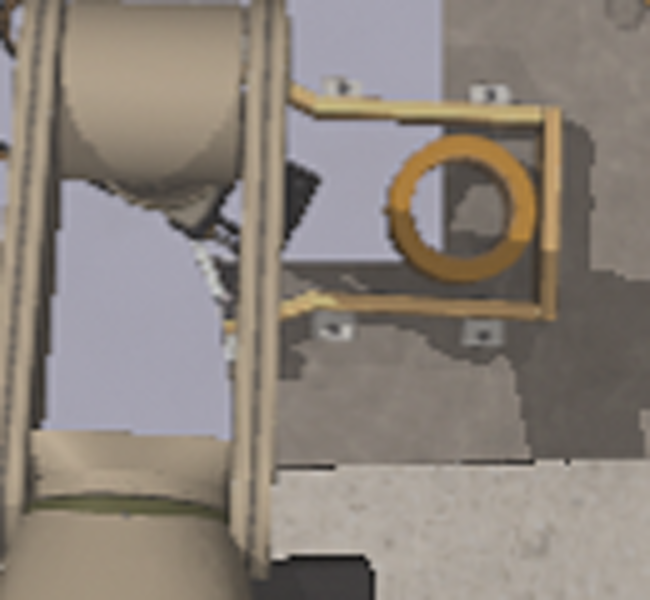

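```bash
python3 - <<'E'
from h import *
s=read_state();R=cv2.Rodrigues(s['orientation'])[0];p=s['tool_pos']
for o in [(0,.0175,.011),(0,-.0175,.011),(0,0,.011),(0,0,.041)]:
    P=p+R@np.array(o); print(P.round(3),((proj('scene',P)-[250,130]+.5)*5).round())
for P in [(.504,.014,.088),(.501,.012,.088),(.507,.016,.088)]: print(P,((proj('scene',P)-[250,130]+.5)*5).round(),proj('top',P))
E
```

```text
[0.512 0.031 0.109] [223. 330.]
[0.494 0.    0.109] [236. 369.]
[0.503 0.015 0.109] [230. 349.]
[0.503 0.015 0.079] [231. 377.]
(0.504, 0.014, 0.088) [233. 369.] [323.97072763 214.60759083]
(0.501, 0.012, 0.088) [232. 373.] [324.56358327 215.44430869]
(0.507, 0.016, 0.088) [234. 364.] [323.37829933 213.77146101]
```

```bash
python3 - <<'E'
from h import *
from scipy.optimize import least_squares
im0={n:cv2.imread('pics/%s0.png'%n)[:,:,::-1] for n in('top','scene')}
for n,(x0,y0) in (('top',(319,209)),('scene',(292,198))):
    a=im0[n][y0:y0+14,x0:x0+13].astype(int); w=np.clip(a[...,0]-a[...,2]-40,0,None)
    print(n);print(w)
    ys,xs=np.mgrid[:14,:13]; print((w*xs).sum()/w.sum()+x0,(w*ys).sum()/w.sum()+y0)
E
```

```text
top
[[  0   0   0   0   0   0   0   0   0   0   0   0   0]
 [  0   0   0   0   0   0   0   0   0   0   0   0   0]
 [  0   0   0   0   0   0   0   0   0   0   0   0   0]
 [  0   0   0   0   0   0   0   0   0   0   0   0   0]
 [  0   0   0   0   0   0  22   2   0   0   0   0   0]
 [  0   0   0   0   0  47  99  89   0   0   0   0   0]
 [  0   0   0   0   0  80 113 115   0   0   0   0   0]
 [  0   0   0   0   0   5  87  78   0   0   0   0   0]
 [  0   0   0   0   0   0  16  16   0   0   0   0   0]
 [  0   0   0   0   0   0   0   0   0   0   0   0   0]
 [  0   0   0   0   0   0   0   0   0   0   0   0   0]
 [  0   0   0   0   0   0   0   0   0   0   0   0   0]
 [  0   0   0   0   0   0   0   0   0   0   0   0   0]
 [  0   0   0   0   0   0   0   0   0   0   0   0   0]]
325.2184655396619 214.93628088426527
scene
[[  0   0   0   0   0   0   0   0   0   0   0   0   0]
 [  0   0   0   0   0   0   0   0   0   0   0   0   0]
 [  0   0   0   0   0   0   0   0   0   0   0   0   0]
 [  0   0   0   0   0   0   0   0   0   0   0   0   0]
 [  0   0   0   0   0   0   0   0   0   0   0   0   0]
 [  0   0   0   0   0  31  68  39   0   0   0   0   0]
 [  0   0   0   0   0  96 128  81   0   0   0   0   0]
 [  0   0   0   0   0  84 123  54   0   0   0   0   0]
 [  0   0   0   0   0  18  81  20   0   0   0   0   0]
 [  0   0   0   0   0  13  76  15   0   0   0   0   0]
 [  0   0   0   0   0  16  77  19   0   0   0   0   0]
 [  0   0   0   0   0  16  75  43   0   0   0   0   0]
 [  0   0   0   0   0  10  65  35   0   0   0   0   0]
 [  0   0   0   0   0   0  28   0   0   0   0   0   0]]
298.01678108314263 206.01906941266208
```

```bash
python3 - <<'E'
from h import *
print(at('scene',(298,204.3),.088),at('scene',(298,206),.078),at('top',(325.2,214.9),.085))
for n,pts in (('top',[(335.6,199.1)]),):
    pass
E
python3 st.py .507 .009 .073
```

```text
[0.50508096 0.00612519 0.088     ] [0.50513949 0.00665516 0.078     ] [0.50318108 0.00976382 0.085     ]
t 3.2167 pos [0.5031 0.0154 0.1196] yaw of tool y 59.9 tilt [-0.002  0.    -1.   ] F [0.3 0.1 0.2] open 0.0355 q [-0.07 -0.05  1.88  0.    1.31 -1.12]
tool delta [-0.0066 -0.0036  0.0466]
```

```bash
python3 -m creep '[[-0.0046,-0.0059,0,0,159],[0,0,0.016,0,159],[0,0,0.016,0,159],[0,0,0.015,0,159],[0,0,0,0,159],[0,0,0,0,159]]'
python3 st.py
python3 - <<'E'
from h import *
n='scene'; im=save(n,n+'2.png'); cv2.imwrite('pics/c2.png',cv2.resize(im[160:250,250:380,::-1],None,fx=6,fy=6,interpolation=2))
E
```

```text
t: 3.72
tool_pos: [0.5053, 0.0076, 0.074]
orientation: [0.815, 3.033, 0.0]
force: [-0.3, -0.0, -0.4]
opening: 0.0351
t 3.7167 pos [0.5053 0.0076 0.074 ] yaw of tool y 59.9 tilt [ 0.001 -0.    -1.   ] F [-0.3 -0.  -0.4] open 0.0351 q [-0.09  0.01  1.91 -0.    1.22 -1.13]
```

View pics/c2.png

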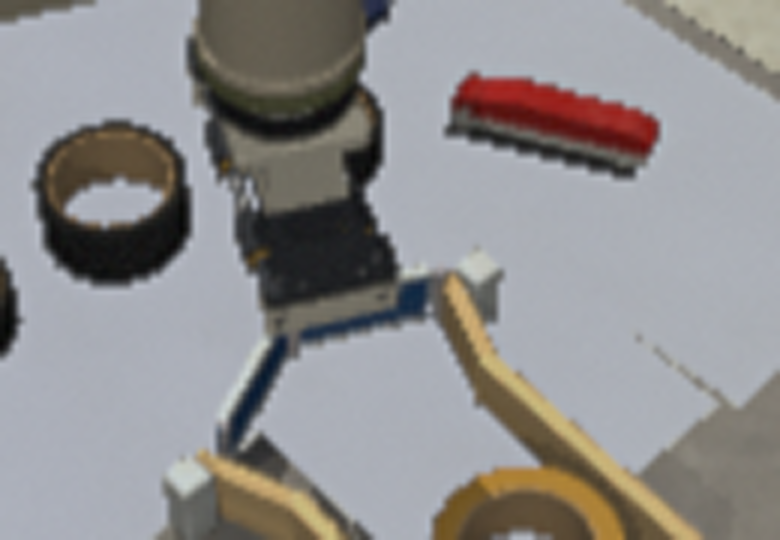

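```bash
python3 -m creep '[[0,0,0,0,204],[0,0,0,0,204],[0,0,0,0,204],[-0.0003,0.0074,0,0.082,204],[-0.0003,0.0074,0,0.082,204],[-0.0003,0.0074,0,0.082,204],[-0.0003,0.0074,0,0.082,204],[-0.0003,0.0074,0,0.082,204],[-0.0003,0.0074,0,0.082,204],[0,0,0,0,204]]' 5
python3 st.py
python3 - <<'E'
from h import *
n='scene'; im=save(n,n+'3.png'); cv2.imwrite('pics/c3.png',cv2.resize(im[160:250,250:380,::-1],None,fx=6,fy=6,interpolation=2))
E
```

```text
t: 4.6
tool_pos: [0.5363, 0.0401, 0.0733]
orientation: [1.533, 2.741, 0.001]
force: [-0.6, -0.4, 0.2]
opening: 0.0185
t 4.6 pos [0.5363 0.0401 0.0733] yaw of tool y 31.6 tilt [ 0.001  0.    -1.   ] F [-0.6 -0.4  0.2] open 0.0185 q [-0.02  0.1   1.82  0.    1.22 -0.57]
```

View pics/c3.png

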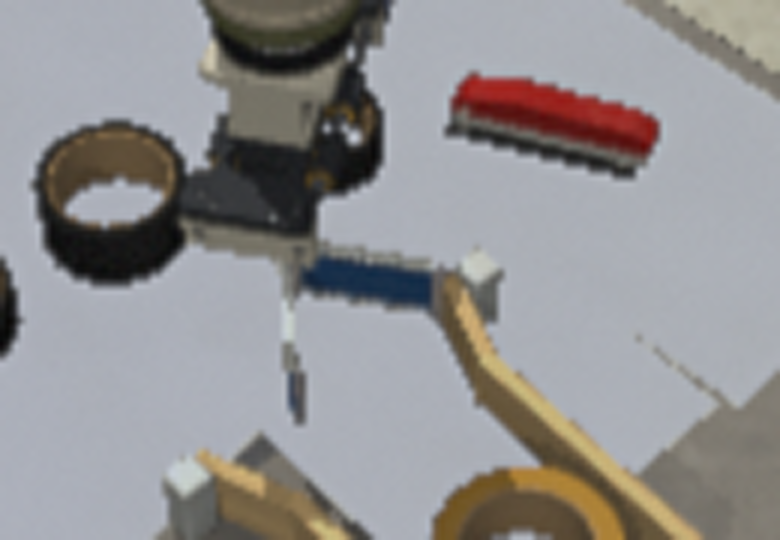

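```bash
python3 -m creep '[[-0.0003,0.0074,0,0.082,204],[-0.0003,0.0074,0,0.082,204],[-0.0003,0.0074,0,0.082,204],[-0.0003,0.0074,0,0.082,204],[-0.0003,0.0074,0,0.082,204],[-0.0003,0.0074,0,0.082,204],[0,0.003,0,0,204],[0,0,0,0,204],[0,0,0,0,204]]' 5
python3 st.py
```

```text
t: 5.4
tool_pos: [0.5799, 0.0529, 0.0726]
orientation: [-2.147, -2.293, 0.0]
force: [0.0, -0.6, 0.1]
opening: 0.0188
t 5.4 pos [0.5799 0.0529 0.0726] yaw of tool y 3.8 tilt [-0. -0. -1.] F [ 0.  -0.6  0.1] open 0.0188 q [ 0.    0.21  1.69 -0.    1.24 -0.06]
```

```bash
python3 -m creep '[[0,0.002,0,0,204],[0,0.002,0,0,204],[0,0,0,0,204]]'
python3 -m creep '[[0,0.002,0,0,204],[0,0,0,0,204]]'
python3 st.py
python3 - <<'E'
from h import *
n='scene'; im=save(n,n+'4.png'); cv2.imwrite('pics/c4.png',cv2.resize(im[160:250,250:380,::-1],None,fx=6,fy=6,interpolation=2))
E
```

```text
t: 5.65
tool_pos: [0.5822, 0.0531, 0.0723]
orientation: [-2.147, -2.289, 0.005]
force: [-9.6, -1.1, 7.8]
opening: 0.0205
t: 5.82
tool_pos: [0.5841, 0.0533, 0.0723]
orientation: [-2.147, -2.289, 0.005]
force: [-9.8, -1.0, 7.5]
opening: 0.0239
t 5.8167 pos [0.5841 0.0533 0.0723] yaw of tool y 3.7 tilt [-0.005 -0.    -1.   ] F [-9.8 -1.   7.5] open 0.0239 q [ 0.    0.23  1.68 -0.    1.24 -0.06]
```

View pics/c4.png

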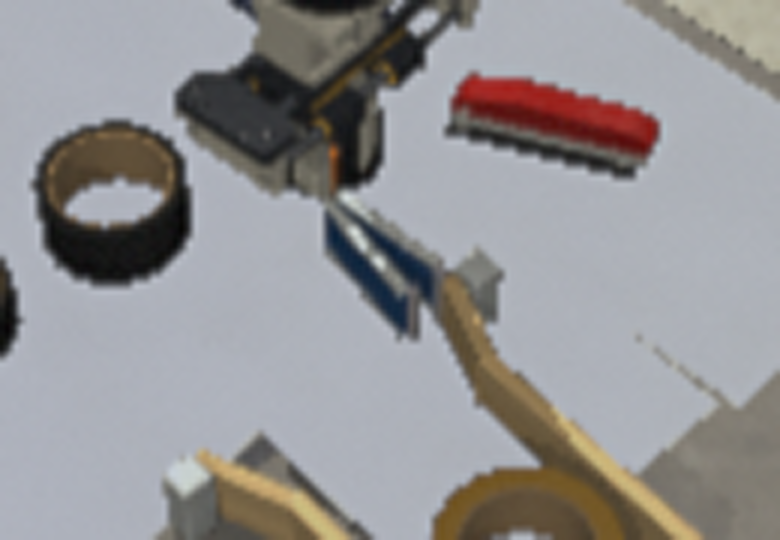

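```bash
python3 -m creep '[[0,-0.0065,0,0,159],[0,0,0,0,159],[0,0,0,0,159],[0,0,-0.02,0,159],[0,0,-0.02,0,159],[0,0,-0.02,0,159],[0.02,-0.012,0,0,118],[0.035,-0.015,0,0.05,118],[0.035,-0.018,0,0.05,118],[0.035,-0.018,0,0,118],[0.035,-0.018,0,0,118],[0.02,-0.01,0,0,118]]'
python3 -m creep '[[0,0,0,0,118]]'
python3 st.py .491 .240 .026
python3 - <<'E'
from h import *
for n in('top','scene'):
    im=save(n,n+'5.png')
    print(n,[(np.round(r['pixel'],1),round(r['confidence'],2)) for r in silhouettes(n,'roll_black')[:4]])
    x0,y0=(250,150) if n=='top' else (230,150)
    cv2.imwrite('pics/c5'+n+'.png',cv2.resize(im[y0:y0+140,x0:x0+180,::-1],None,fx=4,fy=4,interpolation=2))
E
```

```text
t: 6.87
tool_pos: [0.4867, 0.2359, 0.133]
orientation: [-2.261, -2.181, -0.002]
force: [0.1, -0.5, -0.2]
opening: 0.0501
t: 6.95
tool_pos: [0.4865, 0.2367, 0.1329]
orientation: [-2.257, -2.183, -0.002]
force: [-0.7, -0.0, 0.7]
opening: 0.0498
t 6.95 pos [0.4865 0.2367 0.1329] yaw of tool y -1.9 tilt [ 0.     0.002 -1.   ] F [-0.7 -0.   0.7] open 0.0498 q [0.36 0.04 1.77 0.   1.34 0.39]
tool delta [0.0033 0.0043 0.1069]
top [(array([299.9, 181.1]), 0.57), (array([352.7, 201.9]), 0.22)]
scene [(array([240.3, 211.3]), 0.8), (array([267.8, 189.2]), 0.59), (array([302.8, 178.2]), 0.57)]
```

View pics/c5scene.png

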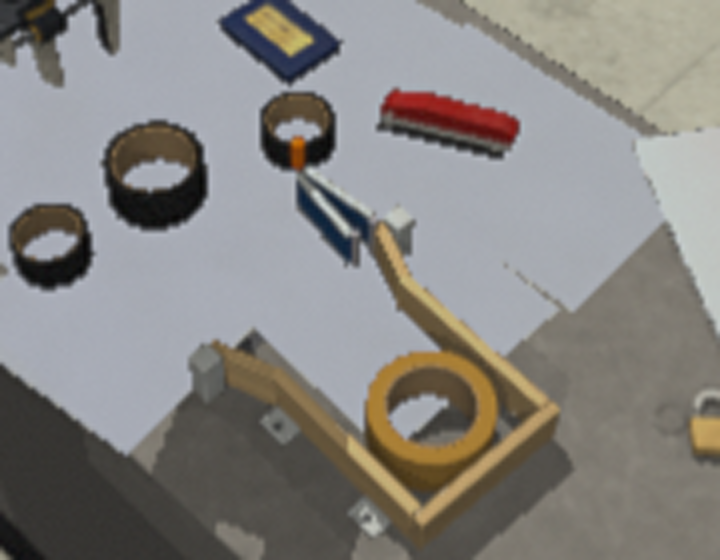

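View pics/c5top.png

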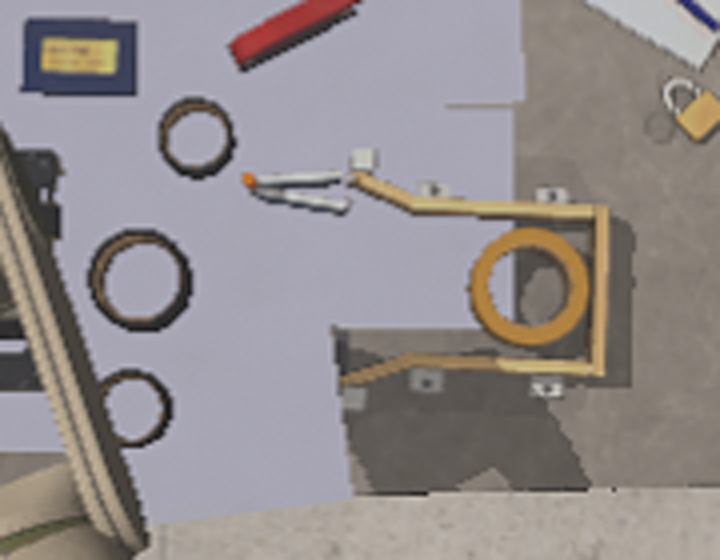

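```bash
python3 - <<'E'
from ov import *
for px in [(284.6,219.6),(382.1,221.1)]: print(at('top',px,.048),at('top',px,.03))
# scene: ellipse top centres
print('scene blk',at('scene',(230+156/4-.4,150+157/4-.4),.048),'brown',at('scene',(230+431/4-.4,150+397/4-.4),.048))
O=(.491,-.031);th=np.arctan2(-.23,-.012)
for n,c in(('top',(250,430,150,290)),('scene',(230,410,150,290))): overlay(n+'5.png',n,O,th,1.45,c,'ov5%s.png'%n)
E
```

```text
[0.4941664  0.15717997 0.048     ] [0.49596579 0.15932536 0.03      ]
[ 0.47916018 -0.19335811  0.048     ] [ 0.48076535 -0.19574982  0.03      ]
scene blk [0.50141122 0.15645792 0.048     ] brown [ 0.48665703 -0.19045206  0.048     ]
```

View pics/ov5top.png

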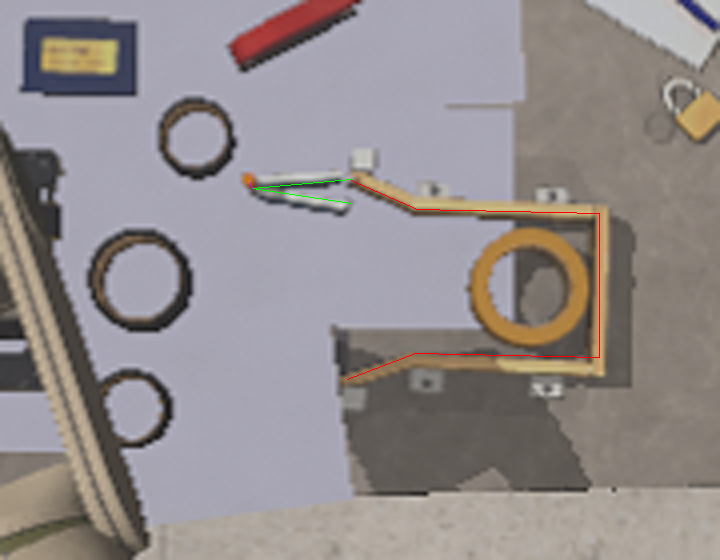

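View pics/ov5scene.png

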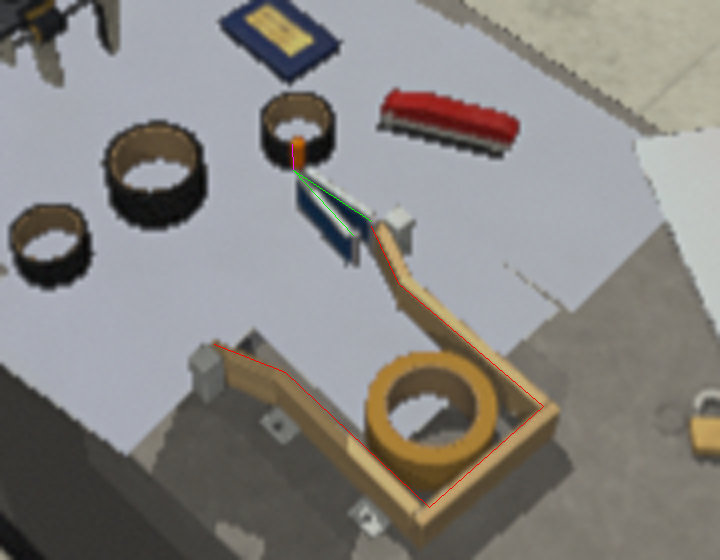

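```bash
python3 -m creep '[[0,0.0115,0,0,118],[0,0,0.025,0,118],[0,0,0.025,0,118],[0,0,0.025,0,118],[0,0,0.02,0,118],[0,0,0.012,0,118],[0,0,0,0,118],[0,0,0,0,118]]' 40
python3 st.py
```

```text
t: 7.82
tool_pos: [0.5, 0.2314, 0.0255]
orientation: [-2.264, -2.177, 0.002]
force: [0.0, 0.0, 0.6]
opening: 0.0502
t 7.8167 pos [0.5    0.2314 0.0255] yaw of tool y -2.2 tilt [-0.001 -0.    -1.   ] F [0.  0.  0.6] open 0.0502 q [ 0.34  0.2   1.81 -0.    1.14  0.38]
```

```bash
python3 -m creep '[[-0.01,-0.002,0,0,118],[-0.01,0,0,0,118],[-0.008,0,0,0,118],[-0.008,0,0,0,118],[-0.01,0,0,0,118],[-0.012,0,0,0,118],[-0.012,0,0,0,118],[-0.012,0,0,0,118],[-0.012,0,0,0,118],[-0.012,0,0,0,118],[-0.01,0,0,0,118],[-0.006,0,0,0,118]]'
python3 -m creep '[[0,0,0,0,118]]'
python3 st.py
cat > look.py <<'E'
import sys
from ov import *
k=sys.argv[1]
for n,c in(('top',(250,430,150,290)),('scene',(230,410,150,290))):
    save(n,n+k+'.png'); overlay(n+k+'.png',n,(.489,-.031),np.arctan2(-.23,-.012),1.45,c,'l%s%s.png'%(k,n))
E
python3 look.py 6
```

```text
t: 8.82
tool_pos: [0.4929, 0.1089, 0.0255]
orientation: [-2.264, -2.178, 0.001]
force: [0.1, 1.9, 0.9]
opening: 0.0502
t: 8.9
tool_pos: [0.4929, 0.1089, 0.0253]
orientation: [2.265, 2.177, -0.002]
force: [0.9, -0.5, -0.0]
opening: 0.0501
t 8.9 pos [0.4929 0.1089 0.0253] yaw of tool y -2.3 tilt [-0.001 -0.001 -1.   ] F [ 0.9 -0.5 -0. ] open 0.0501 q [ 0.12  0.08  1.94 -0.    1.13  0.16]
```

View pics/l6scene.png

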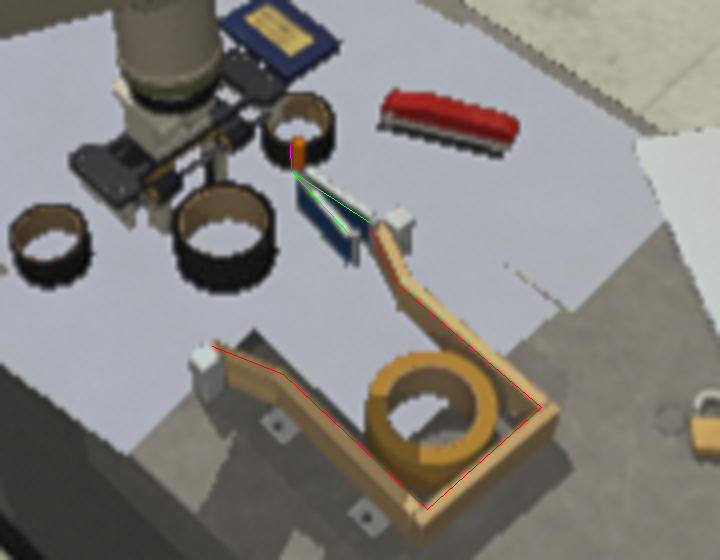

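View pics/l6top.png

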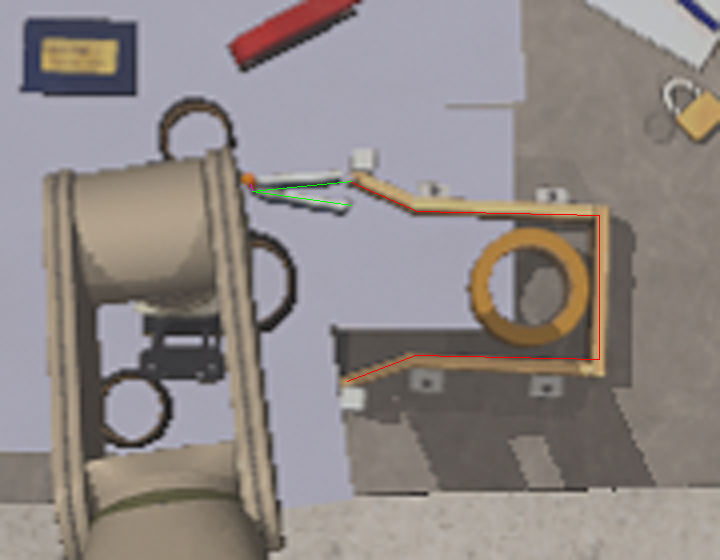

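```bash
python3 -m creep '[[-0.008,0,0,0,118],[-0.01,0,0,0,118],[-0.01,0,0,0,118],[-0.01,0,0,0,118],[-0.01,0,0,0,118],[-0.01,0,0,0,118],[-0.01,0,0,0,118],[-0.01,0,0,0,118],[-0.01,0,0,0,118],[-0.01,0,0,0,118],[-0.01,0,0,0,118],[-0.006,0,0,0,118]]'
python3 -m creep '[[0,0,0,0,118]]'
python3 st.py
python3 look.py 7
```

```text
t: 10.0
tool_pos: [0.4889, -0.0048, 0.0257]
orientation: [2.264, 2.178, -0.0]
force: [0.7, 1.6, 0.4]
opening: 0.0502
t: 10.08
tool_pos: [0.4889, -0.0048, 0.0257]
orientation: [2.264, 2.177, -0.0]
force: [-0.5, 1.2, -0.2]
opening: 0.0501
t 10.0833 pos [ 0.4889 -0.0048  0.0257] yaw of tool y -2.2 tilt [ 0. -0. -1.] F [-0.5  1.2 -0.2] open 0.0501 q [-0.11  0.04  1.98 -0.    1.12 -0.08]
```

View pics/l7scene.png

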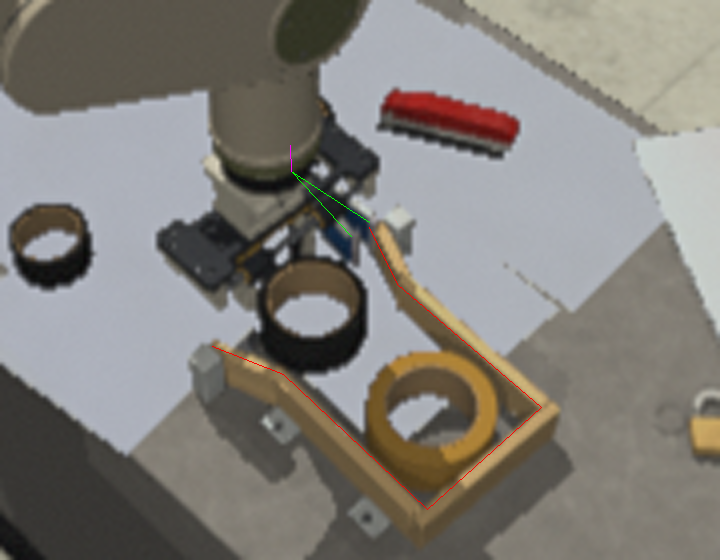

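View pics/l7top.png

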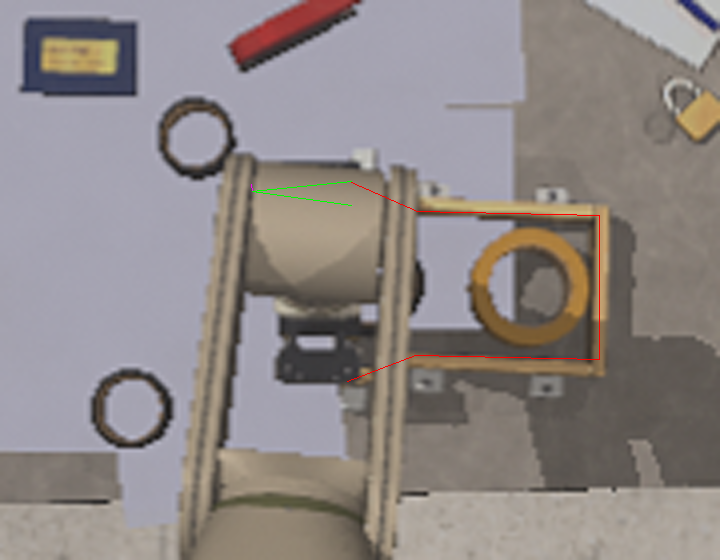

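```bash
python3 -m creep '[[-0.006,0,0,0,118],[-0.006,0,0,0,118],[-0.006,0,0,0,118],[-0.006,0,0,0,118],[-0.005,0,0,0,118],[-0.004,0,0,0,118],[-0.003,0,0,0,118]]'
for i in 1; do python3 st.py; done
python3 look.py 8
```

```text
t: 10.77
tool_pos: [0.4875, -0.04, 0.0257]
orientation: [2.264, 2.178, 0.0]
force: [0.0, 1.2, 0.9]
opening: 0.0498
t 10.7667 pos [ 0.4875 -0.04    0.0257] yaw of tool y -2.2 tilt [ 0. -0. -1.] F [0.  1.2 0.9] open 0.0498 q [-0.19  0.04  1.98 -0.    1.12 -0.15]
```

View pics/l8scene.png

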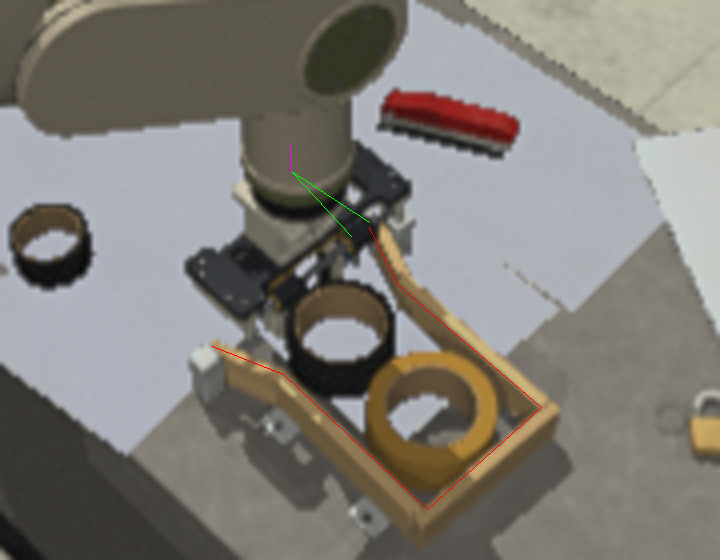

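View pics/l8top.png

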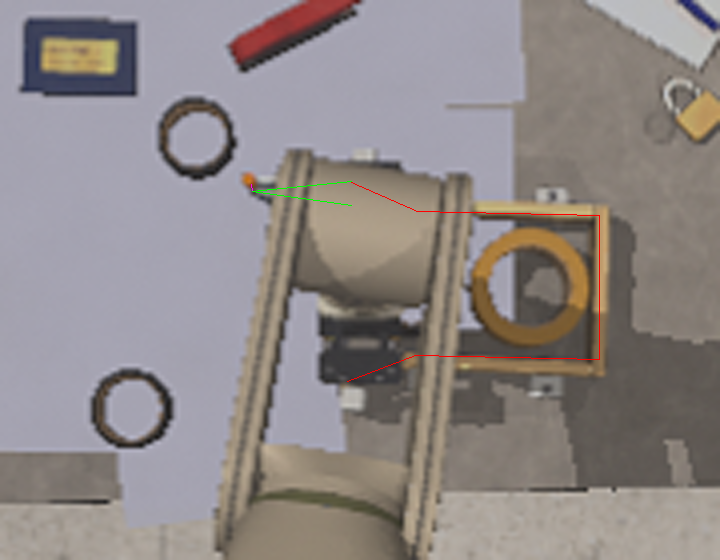

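Nearly touching. I'll nudge it on in small steps and watch the force.

```bash
python3 -m creep '[[-0.002,0,0,0,118],[-0.002,0,0,0,118],[-0.002,0,0,0,118]]'
python3 -m creep '[[-0.002,0,0,0,118],[-0.002,0,0,0,118]]'
python3 -m creep '[[-0.002,0,0,0,118],[-0.002,0,0,0,118]]'
python3 look.py 9
```

```text
t: 11.12
tool_pos: [0.4873, -0.0454, 0.0256]
orientation: [-2.263, -2.179, -0.0]
force: [0.0, 2.1, 0.9]
opening: 0.05
t: 11.28
tool_pos: [0.4871, -0.0495, 0.0256]
orientation: [-2.263, -2.179, -0.0]
force: [0.2, 3.1, -0.1]
opening: 0.0497
t: 11.45
tool_pos: [0.4869, -0.0534, 0.0256]
orientation: [-2.263, -2.179, -0.0]
force: [0.2, 2.7, -0.3]
opening: 0.0499
```

View pics/l9scene.png

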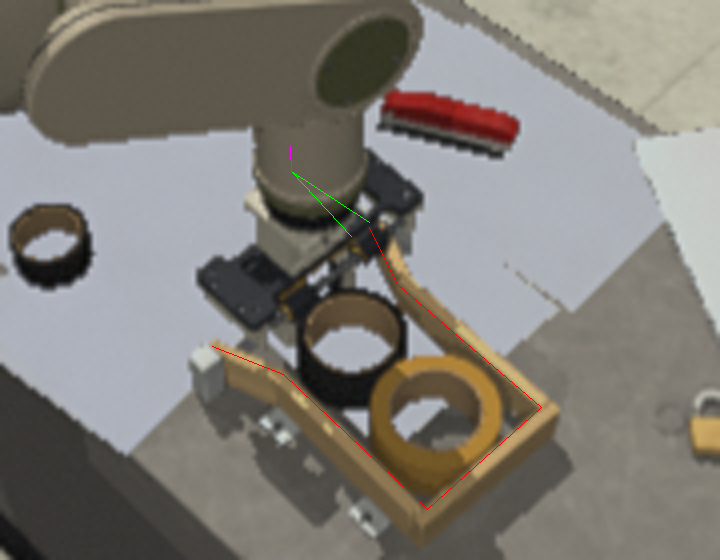

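View pics/l9top.png

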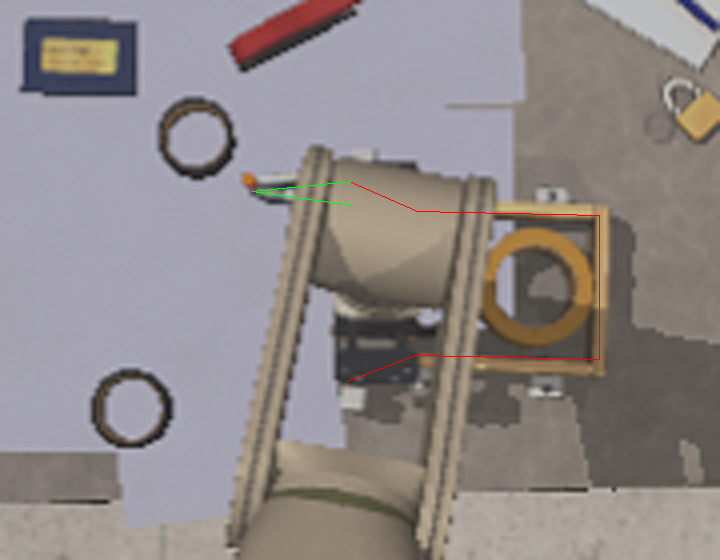

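```bash
python3 -m creep '[[-0.0015,0,0,0,118],[-0.0015,0,0,0,118]]'
python3 -m creep '[[0,0,0,0,118]]'
python3 - <<'E'
from h import *
n='top'; im=save(n,'t10.png'); cv2.imwrite('pics/c10.png',cv2.resize(im[190:250,340:420,::-1],None,fx=8,fy=8,interpolation=2))
E
```

```text
t: 11.72
tool_pos: [0.4869, -0.0553, 0.0256]
orientation: [-2.262, -2.178, -0.002]
force: [1.3, 13.4, 1.2]
opening: 0.05
t: 11.8
tool_pos: [0.4869, -0.0552, 0.0256]
orientation: [-2.262, -2.178, -0.003]
force: [1.0, 9.4, 0.1]
opening: 0.0501
```

View pics/c10.png

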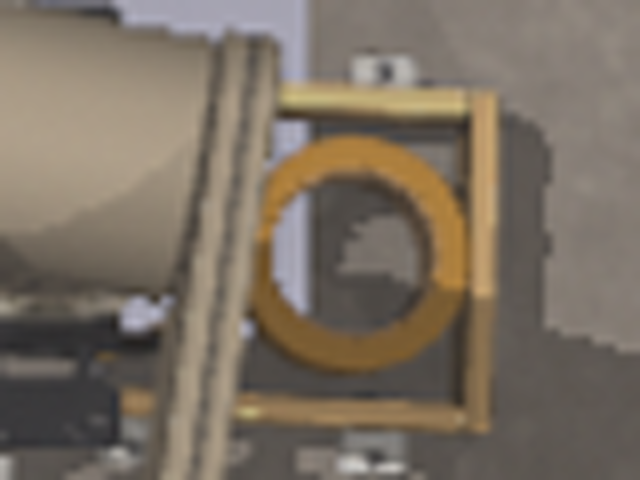

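```bash
python3 -m creep '[[0.003,0,0,0,118],[0.006,0,0,0,118],[0.012,0,0,0,118],[0.012,0,-0.01,0,118],[0.01,0,-0.03,0,118],[0,0,-0.04,0,118],[0,0,-0.04,0,118],[0.03,0,-0.03,0,118],[0.04,0,0,0,118],[0.04,0,0,0,118],[0.04,0,0,0,118],[0.04,0,0,0,118]]'
python3 -m creep '[[0.04,0,0,0,118],[0.04,0,0,0,118],[0.02,0,0,0,118],[0,0,0,0,118]]'
python3 look.py 11
python3 - <<'E'
from h import *
for n in('top','scene'):
    for q in('roll_black','roll_brown'): print(n,q,[(np.round(r['pixel'],1).tolist(),round(r['confidence'],2),at(n,r['pixel'],0)[:2].round(3).tolist()) for r in tip_of(n,q)])
E
```

```text
t: 12.85
tool_pos: [0.4953, 0.1787, 0.1766]
orientation: [2.262, 2.178, 0.002]
force: [0.8, -1.1, 0.4]
opening: 0.0498
t: 13.18
tool_pos: [0.4982, 0.281, 0.1759]
orientation: [-2.257, -2.184, -0.002]
force: [0.5, -0.4, 0.0]
opening: 0.05
top roll_black [([284.0, 250.4], 0.68, [0.385, 0.166]), ([397.3, 222.2], 0.63, [0.478, -0.256]), ([299.6, 185.8], 0.56, [0.626, 0.105]), ([356.5, 221.8], 0.52, [0.484, -0.105])]
top roll_brown [([379.1, 221.4], 0.67, [0.483, -0.189])]
scene roll_black [([245.1, 214.5], 0.69, [0.386, 0.161]), ([318.0, 240.1], 0.67, [0.49, -0.103]), ([300.4, 184.2], 0.67, [0.625, 0.119])]
scene roll_brown [([338.1, 261.5], 0.74, [0.476, -0.207])]
```

View pics/l11scene.png

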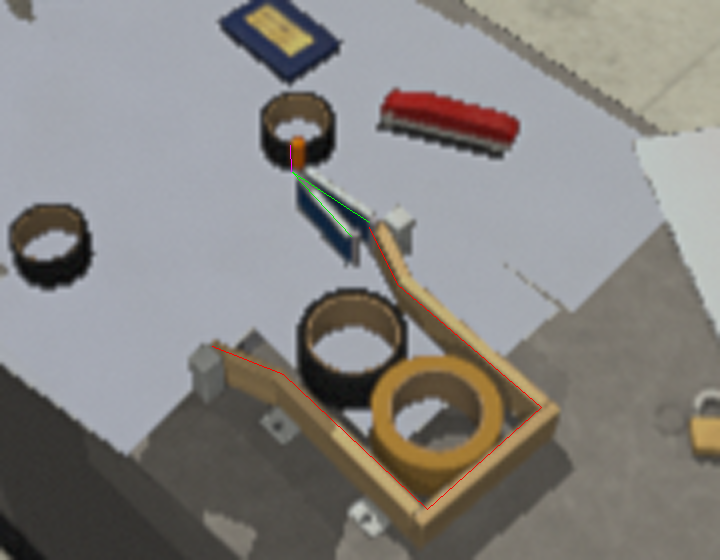

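View pics/l11top.png

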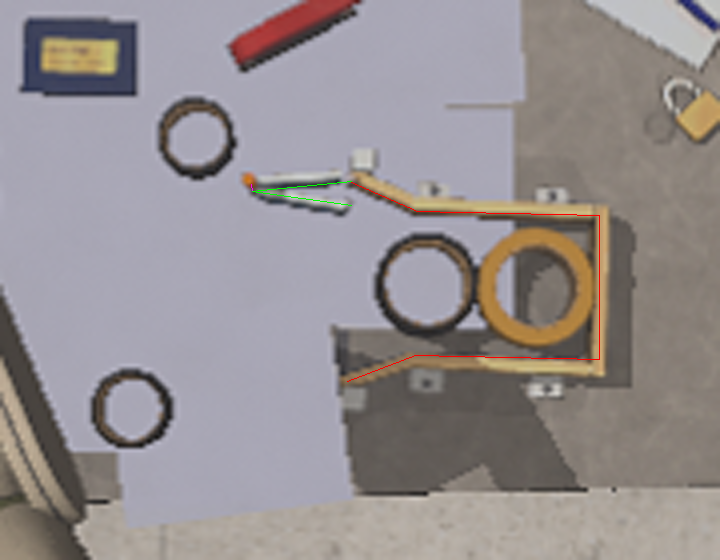

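View pics/top11.png

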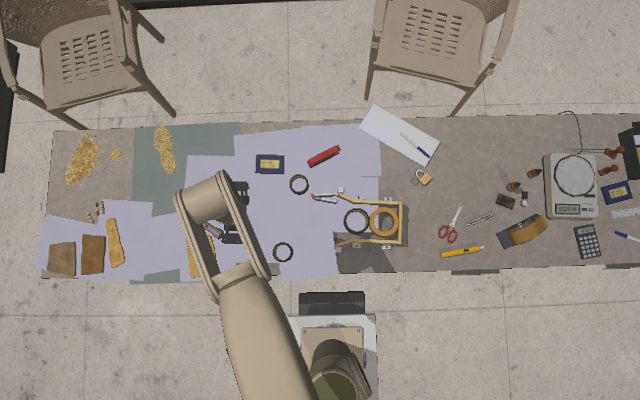

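```bash
python3 -c "
from plant import *
print(close_job())"
```

```text
the job is handed in; nothing more can be done
None
```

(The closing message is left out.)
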